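Flip the status flag beside the drilled plates

TASK

The drilled plates are done: on the stand beside them, flip the hinged paddle right over its pivot, from cross face up to round-disc face up, and push it down until it lies level on its rest posts. Only push it, lightly, with the fingertips: never pinch or grip it; do not shift, tip or lift the stand. Leave the same flag by the castors as it is, and everything else on the bench where it lies.

Things in the scene. Friction and masses are not known exactly. Their poses are not given: they have to be found in the camera images.
- stand_plates: flip-flag stand, loose on the bench beside the two stacked drilled steel plates; both stands are identical. Steel base 110 (x) x 150 (y) x 20 mm high, 2.8 kg; two cheeks 6 mm thick, 30 mm wide in y, at x = +-38, up to z = 104 mm, carry the hinge along x at z = 90 mm; four rest posts (x = +-36, y = +-60) up to z = 87.5 mm. Origin: centre of its underside.
- flag_plates (a joint): paddle angle, rad: 0 = level towards the stand's +y, cross face up; pi/2 = straight up; pi = level on the posts towards the stand's -y, round-disc face up (end stop). Hinge friction (0.11 N m) holds the 0.14 kg paddle at any angle: it stays where left, must be pushed all the way; a few newtons do. Starts 0 to 0.12.
- flag_plates_hinge (a point): middle of the hinge axis, fixed to the stand (x along the hinge, z up). From the paddle's hub (radius 8 mm) two thumb tabs, 40 mm wide along the hinge, 5 mm thick, stand square to the plate, one from each face, to 50 mm from the axis. At joint 0 one tab stands straight up; pushing it towards the stand's -y raises the paddle.
- flag_plates_edge (a point): middle of the paddle's free edge, 115 mm from the axis; moves with it. The paddle: aluminium plate 5 mm thick, 90 mm wide along the hinge, from 20 to 115 mm off the axis, neck 50 mm wide nearer in; on one face an X-shaped cross, on the other a round disc 52 mm across, both 3 mm high, centred 70 mm off the axis.
- stand_castors: flip-flag stand, loose on the bench beside the two castor wheels; both stands are identical. Steel base 110 (x) x 150 (y) x 20 mm high, 2.8 kg; two cheeks 6 mm thick, 30 mm wide in y, at x = +-38, up to z = 104 mm, carry the hinge along x at z = 90 mm; four rest posts (x = +-36, y = +-60) up to z = 87.5 mm. Origin: centre of its underside.
- flag_castors (a joint): paddle angle, rad: 0 = level towards the stand's +y, cross face up; pi/2 = straight up; pi = level on the posts towards the stand's -y, round-disc face up (end stop). Hinge friction (0.11 N m) holds the 0.14 kg paddle at any angle: it stays where left, must be pushed all the way; a few newtons do. Starts 0 to 0.12.
- flag_castors_hinge (a point): middle of the hinge axis, fixed to the stand (x along the hinge, z up). From the paddle's hub (radius 8 mm) two thumb tabs, 40 mm wide along the hinge, 5 mm thick, stand square to the plate, one from each face, to 50 mm from the axis. At joint 0 one tab stands straight up; pushing it towards the stand's -y raises the paddle.
- flag_castors_edge (a point): middle of the paddle's free edge, 115 mm from the axis; moves with it. The paddle: aluminium plate 5 mm thick, 90 mm wide along the hinge, from 20 to 115 mm off the axis, neck 50 mm wide nearer in; on one face an X-shaped cross, on the other a round disc 52 mm across, both 3 mm high, centred 70 mm off the axis.
- plate0: lower drilled steel plate, rust brown, 50 x 100 x 12 mm with two 15 mm holes, lying flat about 130 mm from the stand's middle; bystander. Origin at the centre of its underside.
- plate1: upper plate, the same, lying on plate0; bystander. Origin at the centre of its underside.
- castor0: castor wheel lying on its side, black tyre 84 mm across, 40 mm high, bracket to one side; bystander. Origin at the centre of its underside.
- castor1: second castor, the same; bystander. Origin at the centre of its underside.
- clamp: steel C-clamp lying flat between the stands, about 190 x 95 x 24 mm; bystander. Origin at the centre of its underside.
- nut: round steel collar 38 mm across, 16 mm high; bystander. Origin at the centre of its underside.
- hammer: hammer about 300 mm long lying flat; bystander.
- bottle: drinks bottle standing, 64 mm across, 200 mm high; bystander. Origin at the centre of its underside.
There are look-alikes about, which are no part of the job. Leave any brown or turquoise look-alike of the stand_castors alone. What is shaped like the stand_plates but orange is not meant.

How it is judged:
By the outcome, as a careful person would: the job done as asked, in the order asked, and still so for the second after the job is handed in, with the robot touching nothing.
It also fails if it takes over 48 s, if anything falls off the work surface, if the arm or the gripper's body presses on something with over 40 N, if the wrist force passes 120 N, or if a joint passes its speed limit or range.

ROBOT

A 6-joint arm with a two-finger parallel gripper is mounted at the origin on the work surface. World frame = base frame: x ahead of the robot, y to its left, z up, the work surface at z = 0. Lengths are in mm, angles in degrees, forces in N, time in s.
With the tool pointing down it reaches from about 325 to 775 mm from the base axis. Payload 9.3 kg.
Tool frame: the origin (TCP) lies between the finger pads; the fingertips stand 19 mm ahead of it and the grasp point (between the pads) is the TCP (manip.tips_ahead is the z of the fingertips in the tool frame, in mm); z points along the fingers, y is the line along which they close (so a half turn about z gives the same grasp; the last joint's range is limited). The gripper opens to 85 mm and grips with 20 to 120 N. Pads are 22 mm wide; open, the fingers measure 114 mm over their backs; the gripper's body (76 mm by 85 mm) begins 54 mm behind the grasp point. The pads swing forward as they close: fully open they stand 13 mm farther back than shut.
Start: joints at [59.84, 14.817, 1.232, 76.415, 0, 81.257], TCP at [200.837, 512.017, 250.279] pointing down, gripper open.
Joint ranges: [-174.27, 174.27], [-52.1, 104.24], [-59.71, 78.15], [-110.17, 111.67], [-87.03, 83.33], [-180, 180]. Speed limits (degrees/s): [127.2, 127.2, 159.86, 180, 180, 180].

INTERFACE

Orientations are given as [roll, pitch, yaw] about the fixed x, y, z axes, in that order (R = Rz(yaw) Ry(pitch) Rx(roll)).
In Python, from cell import manip gives the robot as it stands. The module is installed in compiled form; this text tells all that it offers.
- The arm moves only by the tool arm_command, never from a script. Its arguments are lists of equal length, an entry for each row: "slide": the shift along the world's x, y, z in units of 50 mm (1.0 is 50 mm), a list of three; "angular": the turn, a rotation vector about the world's x, y, z in rad, a list of three; "gripper": the finger opening in mm, from 0 to 85.4. In form: {"slide": [[tx, ty, tz], ...], "angular": [[rx, ry, rz], ...], "gripper": [gripper, ...]}. A call has exactly 8 rows; each row is the pose to reach, as a shift and turn from the pose commanded when the call began; what a row does not reach only later rows make up. A row lasts 1/8 s, in which the tool goes at most 62.5 mm and 10.7 degrees, less where a joint would pass 70% of its speed; a pose out of reach is approached as far as the arm can. A call with a gripper value outside its range is refused whole. The fingers move at their own pace and stop on an object; "force" is the grip in N (left out, the last holds). Time passes only in rows, so rows that repeat a pose let the fingers close, or fill a call up. It gives the time, the measured TCP pose, the force, the opening and the grip force at its end, in the units of the state.
- manip.get_obs(): the state, without advancing time (a new reading comes with each control period).
- manip.capture(name): name is "scene" or "top"; returns a dict with "img" (400x640x3 uint8, red, green, blue), "depth" (400x640 float32, mm along the optical axis (not along the pixel's ray), 0 where there is no reading), "mtx" (3x3 intrinsics, pixels), "camera_from_world" (4x4, takes a point from world to camera coordinates). Camera axes: x right, y up, looking along -z (the intrinsics and any distortion apply to the point x, -y, -z); pixel columns grow to the right and rows downward; lengths in mm; the calibration is good to about 2 mm. A picture is of the moment at which its call begins.
- manip.job_done(): hands the job in; it is judged then, once.
The state is a dict: "time": time; "joints": joint angles; "joint_velocities": joint speeds; "tau": joint torques, N m; "tool_pos": TCP position; "tcp_rot": TCP orientation; "wrist_force": force on the tool from outside, world axes, zero at the start; "torque": the same for the moment, N m; "grip_width": finger opening in mm; "gripper_force": force on a finger pad.
Only numpy, scipy, OpenCV 4.12 (cv2) and the standard library are available. Lean on these libraries where they do the work, as an engineer would, in place of code of your own. Each camera call takes 0.05 s, during which the arm holds its last target. There are 200 camera calls.

## Working session

There is one attempt and no reset: what is moved stays moved. The work goes in short steps, Python scripts to look and compute and a tool call to move; the robot and the scene stay as the last step left them, time stands still between calls to the robot, and variables do not carry over. Pictures are saved under pics/ and viewed, at most 10 in all, crops included, and the job is handed in when it is done.

Besides the shell and the picture viewer there is one more tool, called after "Request:" as name(argument=value, ...) on one line, values as JSON. arm_command: Moves the arm, as the interface text tells. Its arguments: {"type":"object","properties":{"slide":{"type":"array","items":{"type":"array","items":{"type":"number"}}},"angular":{"type":"array","items":{"type":"array","items":{"type":"number"}}},"gripper":{"type":"array","items":{"type":"number"}},"force":{"type":"number"}},"required":["slide","angular","gripper"]}

```bash
mkdir -p pics; cat > h.py <<'E'
import numpy as np, cv2
from cell import manip
def cap(n,f):
    c=manip.capture(n); np.savez(f'{f}.npz',**c); cv2.imwrite(f'pics/{f}.png',c['img'][:,:,::-1]); return c
def pts(c):
    d=c['depth'];K=c['mtx'];v,u=np.mgrid[:d.shape[0],:d.shape[1]]
    X=(u-K[0,2])/K[0,0]*d;Y=(v-K[1,2])/K[1,1]*d
    P=np.stack([X,-Y,-d,np.ones_like(d)],-1)
    return (P@np.linalg.inv(c['camera_from_world']).T)[...,:3]
E
python3 - <<'E'
from h import *
for n in('scene','top'):
    c=cap(n,n+'0'); print(n,c['mtx'],np.linalg.inv(c['camera_from_world']).round(2),[k for k in c])
print(manip.get_obs())
E
```

```text
scene [[376.19670492   0.         320.65839115]
 [  0.         376.19670492 199.9105875 ]
 [  0.           0.           1.        ]] [[ 1.40000e-01 -6.30000e-01  7.60000e-01  1.43388e+03]
 [ 9.90000e-01  9.00000e-02 -1.10000e-01 -1.38560e+02]
 [ 0.00000e+00  7.70000e-01  6.40000e-01  8.30120e+02]
 [ 0.00000e+00  0.00000e+00  0.00000e+00  1.00000e+00]] ['img', 'depth', 'mtx', 'camera_from_world']
top [[402.50276933   0.         317.5428388 ]
 [  0.         402.50276933 200.04219173]
 [  0.           0.           1.        ]] [[ 1.00000e-02  1.00000e+00 -8.00000e-02  4.22990e+02]
 [-1.00000e+00  1.00000e-02 -1.00000e-02 -1.93600e+01]
 [-1.00000e-02  8.00000e-02  1.00000e+00  1.18854e+03]
 [ 0.00000e+00  0.00000e+00  0.00000e+00  1.00000e+00]] ['img', 'depth', 'mtx', 'camera_from_world']
{'time': 0.1, 'joints': array([ 5.98395751e+01,  1.48482662e+01,  1.19350519e+00,  7.64153699e+01,
       -8.31503562e-04,  8.12566641e+01]), 'joint_velocities': array([ 0.00247639, -0.18154425,  0.13523707, -0.06832989,  0.03332996,
       -0.11965557]), 'tau': array([ 5.27663637e-03, -5.56692660e+01,  3.45070875e+01,  1.16835078e-02,
       -1.80897378e-04,  7.91403124e-06]), 'tool_pos': array([200.72587008, 511.81590515, 249.71555091]), 'tcp_rot': array([-1.79930558e+02, -9.83864871e-03,  1.58582906e+02]), 'wrist_force': array([-0.07768836,  0.23028757, -0.00098154]), 'torque': array([-0.01975723,  0.02728749, -0.05876912]), 'gripper_force': 0.0, 'grip_width': 85.5083056583795}
```

View pics/scene0.png

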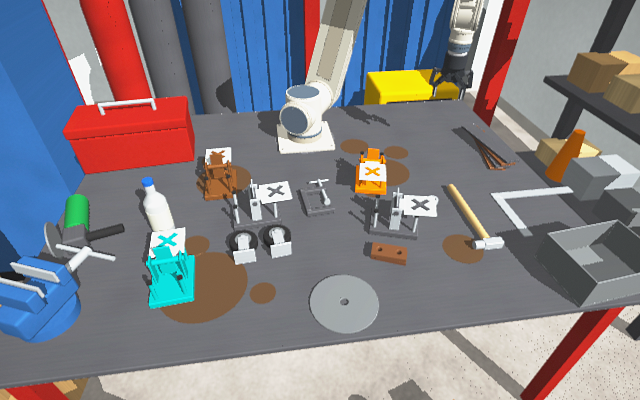

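View pics/top0.png

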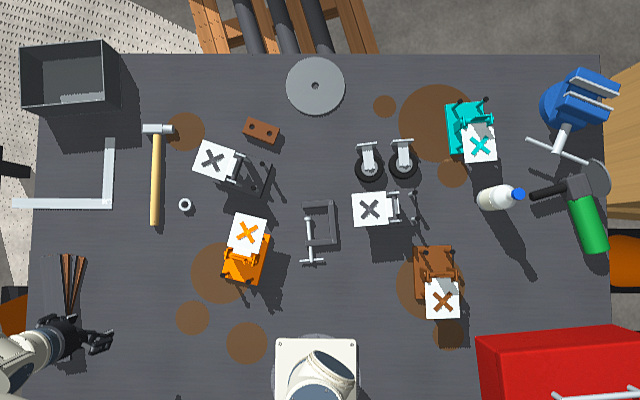

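The scene view shows the target stand at about (400,210), with the brown plates at (388,252). In the top view it is at (222,162), with the plates at (262,131).
Things it could be taken for, by top-view pixel: grey by castors (378,208), orange (245,248), turquoise (470,130) and brown (437,280). I choose the grey stand at (222,162), next to the plates.

```bash
python3 - <<'E'
from h import *
L=lambda f:dict(np.load(f+'.npz'))
t=L('top0');s=L('scene0')
a=cv2.resize(t['img'][110:230,170:310],None,fx=4,fy=4,interpolation=cv2.INTER_CUBIC)
b=cv2.resize(s['img'][175:275,355:455],None,fx=2.3,fy=4.8*1)[:, :230]
cv2.imwrite('pics/crop.png',a[:,:,::-1])
for n,c,box in(('top',t,(120,220,180,290)),('scene',s,(180,250,360,450))):
    P=pts(c);hsv=cv2.cvtColor(c['img'],cv2.COLOR_RGB2HSV)
    m=np.zeros(P.shape[:2],np.uint8);r0,r1,c0,c1=box
    w=(hsv[...,1]<40)&(hsv[...,2]>215)&(P[...,2]>70)&(P[...,2]<125);m[r0:r1,c0:c1]=w[r0:r1,c0:c1]
    k,lab,st,ce=cv2.connectedComponentsWithStats(m);i=1+st[1:,4].argmax();m=lab==i
    Q=P[m];print(n,st[i],Q.mean(0),np.percentile(Q[:,2],[5,50,95]))
    A=np.c_[Q[:,:2]-Q[:,:2].mean(0),np.ones(len(Q))];print('plane',np.linalg.lstsq(A,Q[:,2],rcond=None)[0])
    hull=cv2.convexHull(Q[:,:2].astype(np.float32));rc=cv2.minAreaRect(hull);print(rc,cv2.boxPoints(rc))
    R=P[r0:r1,c0:c1].reshape(-1,3);cl=np.linalg.norm(R[:,:2]-Q[:,:2].mean(0),axis=1)<180
    H=R[cl&(R[:,2]>97)];print('high',H.round(0)[np.argsort(-H[:,2])][:25].tolist())
    B=R[cl&(abs(R[:,2]-20)<4)];print('base',cv2.minAreaRect(B[:,:2].astype(np.float32)),len(B))
E
```

```text
top [192 140  45  41 939] [613.21584052 280.72083784  97.42386461] [ 92.50549378  97.48363625 102.31943037]
plane [2.22042750e-02 6.79958566e-02 9.74238646e+01]
((612.7255249023438, 278.93603515625), (106.70701599121094, 88.7822494506836), 71.21099853515625) [[553.5156  242.72334]
 [637.5668  214.128  ]
 [671.9354  315.14874]
 [587.8843  343.74408]]
high [[600.0, 214.0, 143.0], [586.0, 216.0, 142.0], [576.0, 221.0, 142.0], [581.0, 219.0, 142.0], [589.0, 216.0, 142.0], [605.0, 214.0, 142.0], [605.0, 212.0, 142.0], [579.0, 221.0, 142.0], [597.0, 214.0, 141.0], [597.0, 217.0, 141.0], [584.0, 219.0, 141.0], [595.0, 217.0, 141.0], [584.0, 217.0, 141.0], [608.0, 212.0, 141.0], [589.0, 219.0, 141.0], [587.0, 219.0, 141.0], [579.0, 219.0, 141.0], [581.0, 222.0, 140.0], [573.0, 224.0, 140.0], [592.0, 217.0, 140.0], [584.0, 222.0, 140.0], [603.0, 212.0, 140.0], [603.0, 215.0, 139.0], [608.0, 210.0, 139.0], [576.0, 225.0, 138.0]]
base ((576.2178344726562, 233.395263671875), (175.4669189453125, 353.0051574707031), 51.45359802246094) 1281
scene [393 195  44  21 564] [618.7773866  276.42042055  97
[... 288 characters left out ...]
43.35693]]
high [[611.0, 210.0, 142.0], [593.0, 219.0, 142.0], [578.0, 223.0, 142.0], [601.0, 216.0, 141.0], [587.0, 218.0, 141.0], [605.0, 212.0, 141.0], [591.0, 216.0, 141.0], [582.0, 223.0, 141.0], [595.0, 215.0, 140.0], [576.0, 221.0, 140.0], [581.0, 220.0, 140.0], [599.0, 214.0, 140.0], [586.0, 221.0, 140.0], [602.0, 216.0, 138.0], [607.0, 215.0, 138.0], [610.0, 211.0, 137.0], [591.0, 220.0, 137.0], [614.0, 210.0, 137.0], [611.0, 212.0, 130.0], [612.0, 212.0, 128.0], [609.0, 210.0, 125.0], [611.0, 210.0, 123.0], [611.0, 213.0, 123.0], [614.0, 212.0, 121.0], [610.0, 210.0, 119.0]]
base ((577.1956787109375, 234.9984130859375), (173.0555877685547, 343.1683654785156), 51.10084915161133) 851
```

View pics/crop.png

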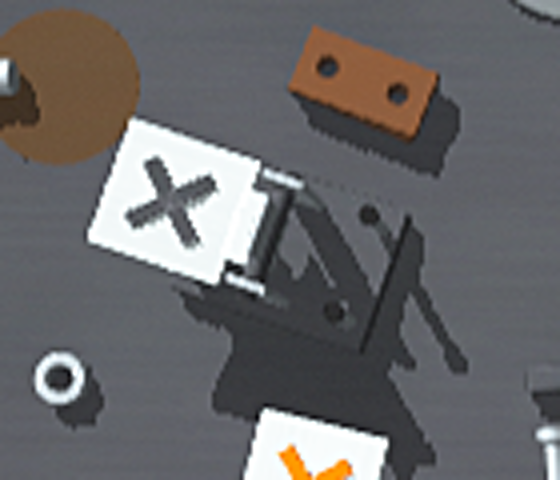

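The crop shows the cross-faced white paddle between the cheeks (centre about (175,205) in the crop), the bare posts at (368,215) and (335,312), and the plates at (365,80).
Both views agree:
- The hinge is at about (593,219.5).
- Stand +y is about (0.322,0.947).
- The tab top is at z≈141, where about 140 is expected.
- The paddle is at about 0.07 rad.

The choice is right. I'll move above the tab with the fingers shut.

Request:
arm_command(slide=[[0.96,-0.65,0],[2.0,-1.36,0],[3.04,-2.06,0],[4.0,-2.72,-0.1],[5.04,-3.42,-0.2],[6.08,-4.13,-0.3],[7.04,-4.78,-0.4],[8.0,-5.43,-0.4]], angular=[[0,0,0.01],[0,0,0.02],[0,0,0.03],[0,0,0.046],[0,0,0.046],[0,0,0.046],[0,0,0.046],[0,0,0.046]], gripper=[0,0,0,0,0,0,0,0])

```text
time: 1.1
tool_pos: [602.1, 239.0, 229.4]
tcp_rot: [-180.0, -0.1, 161.2]
wrist_force: [-0.2, 1.2, 0.6]
grip_width: 0.2
gripper_force: 0.0
```

```bash
python3 - <<'E'
from h import *
c=cap('scene','scene1');o=manip.get_obs();print(manip.tips_ahead,o['time'],o['tool_pos'],o['tcp_rot'],o['grip_width'],o['wrist_force'])
cv2.imwrite('pics/scene1c.png',cv2.resize(c['img'][110:270,320:500],None,fx=3,fy=3)[:,:,::-1])
P=pts(c);cy,sx=np.array([.322,.947]),np.array([.947,-.322])
R=P[110:270,320:500].reshape(-1,3);d=R[:,:2]-[593,219.5];a=d@cy;b=d@sx
k=(R[:,2]>150)&(R[:,2]<200)&(abs(a)<80)&(abs(b)<80)
for z in(172,180,195):
    q=k&(abs(R[:,2]-z)<8)
    if q.any():print(z,q.sum(),'a',np.percentile(a[q],[2,98]),'b',np.percentile(b[q],[2,98]))
print('min z',np.percentile(R[k,2],1) if k.any() else None)
E
```

```text
19.0 1.15 [607.16644092 234.89467411 228.34440411] [-1.79894984e+02  6.23586529e-02  1.60990918e+02] 0.020329410124617243 [-0.65431616 -3.50319709 -2.68293638]
min z None
```

View pics/scene1c.png

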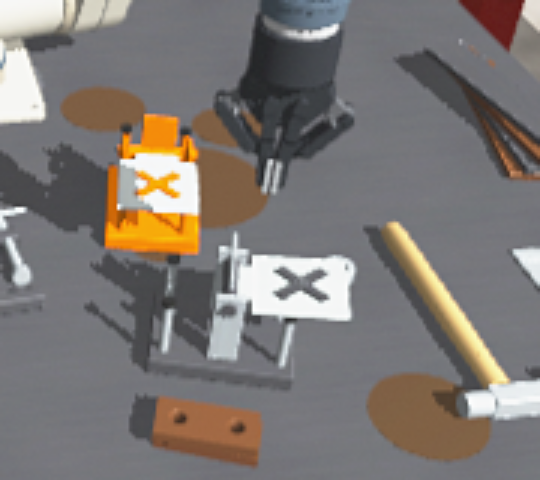

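The crop shows the shut fingertips at (270,185), above the paddle side of the tab. The tab is at (235,240) and its +y side is clear. I'll go down beside it.

Request:
arm_command(slide=[[0,0,-0.1],[0,0,-0.4],[0,0,-0.7],[0,0,-1.0],[0,0,-1.3],[0,0,-1.5],[0,0,-1.62],[0,0,-1.62]], angular=[[0,0,0],[0,0,0],[0,0,0],[0,0,0],[0,0,0],[0,0,0],[0,0,0],[0,0,0]], gripper=[0,0,0,0,0,0,0,0])

```text
time: 2.15
tool_pos: [600.8, 240.5, 149.0]
tcp_rot: [-180.0, -0.0, 161.2]
wrist_force: [0.2, -0.4, 0.1]
grip_width: 0.0
gripper_force: 0.0
```

```bash
cat >> h.py <<'E'
HG=np.array([593,219.5,90]);cy=np.array([.322,.947]);sx=np.array([.947,-.322])
def look(f):
    c=cap('scene',f);o=manip.get_obs();d=o['tool_pos']-HG
    print('t',o['time'],'tcp',o['tool_pos'].round(1),'out',d[:2]@cy,'across',d[:2]@sx,'tip rel z',d[2]-19,'F',o['wrist_force'].round(1))
    cv2.imwrite(f'pics/{f}c.png',cv2.resize(c['img'][130:270,340:480],None,fx=4,fy=4)[:,:,::-1])
    P=pts(c)[130:270,340:480].reshape(-1,3);e=P[:,:2]-HG[:2];return c,np.c_[e@cy,e@sx,P[:,2]-90]
E
python3 - <<'E'
from h import *
c,Q=look('s2')
k=(abs(Q[:,1])<25)&(Q[:,2]>35)&(Q[:,2]<75)&(Q[:,0]>-15)&(Q[:,0]<60)
for z in(40,45,52,60,70):
    q=Q[k&(abs(Q[:,2]-z)<4)];print(z,len(q),np.percentile(q[:,0],[2,25,50,75,98]).round(),np.percentile(q[:,1],[2,50,98]).round())
E
```

```text
t 2.2 tcp [601.  240.5 149.4] out 22.465854333541746 across 0.7866026312394929 tip rel z 40.43615499755455 F [0.3 0.6 0.1]
40 6 [-4. -2. -1. 11. 16.] [ 6. 19. 20.]
45 20 [-3. -0. 15. 21. 31.] [-17.   9.  19.]
52 33 [-4. -1. 11. 23. 33.] [-18.   8.  21.]
60 21 [10. 16. 22. 28. 34.] [ 5.  9. 13.]
70 22 [ 9. 15. 22. 29. 35.] [-0.  8. 12.]
```

View pics/s2c.png

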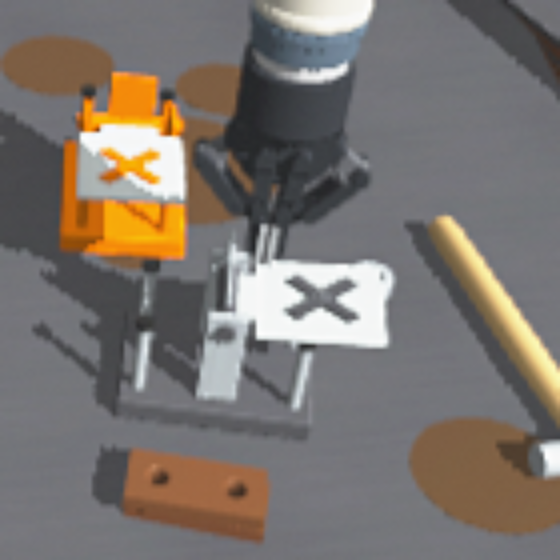

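The fingertips are at (265,240) in the crop, just on the +y side of the tab at (235,250), with 9 mm to the finger face. I'll push gently.

Request:
arm_command(slide=[[-0.026,-0.076,0],[-0.052,-0.152,0],[-0.071,-0.208,0],[-0.084,-0.246,0],[-0.097,-0.284,-0.01],[-0.109,-0.322,-0.02],[-0.122,-0.36,-0.03],[-0.129,-0.379,-0.03]], angular=[[0,0,0],[0,0,0],[0,0,0],[0,0,0],[0,0,0],[0,0,0],[0,0,0],[0,0,0]], gripper=[0,0,0,0,0,0,0,0])

```text
time: 3.2
tool_pos: [594.5, 221.4, 148.0]
tcp_rot: [180.0, 0.0, 161.2]
wrist_force: [2.7, 2.4, 2.5]
grip_width: 0.1
gripper_force: 1.8
```

```bash
cat >> h.py <<'E'
def ang(c):  # paddle plane angle from top+white pts
    P=pts(c);hsv=cv2.cvtColor(c['img'],cv2.COLOR_RGB2HSV);e=P[...,:2]-HG[:2];a=e@cy;b=e@sx;z=P[...,2]-90
    r=np.hypot(a,z);m=(hsv[...,1]<50)&(abs(b)<46)&(r>55)&(r<125)&(z>-8)
    t=np.degrees(np.arctan2(z[m],a[m]));print('angle n',m.sum(),np.percentile(t,[5,25,50,75,95]).round(1),'r98',np.percentile(r[m],98))
    base=(abs(P[...,2]-20)<3)&(np.hypot(a,b)<90);return base,a,b
E
python3 - <<'E'
from h import *
c,Q=look('s3');ang(c)
E
```

```text
t 3.25 tcp [594.5 221.3 147.9] out 2.234936344667541 across 0.8285896462867866 tip rel z 38.93345971946988 F [1.1 3.  4. ]
angle n 818 [ 15.9  18.6  21.7  85.8 106.7] r98 123.32749688304196
```

Request:
arm_command(slide=[[-0.023,-0.068,-0.026],[-0.044,-0.129,-0.054],[-0.064,-0.188,-0.088],[-0.082,-0.242,-0.126],[-0.1,-0.294,-0.17],[-0.116,-0.341,-0.22],[-0.131,-0.385,-0.272],[-0.131,-0.385,-0.272]], angular=[[0,0,0],[0,0,0],[0,0,0],[0,0,0],[0,0,0],[0,0,0],[0,0,0],[0,0,0]], gripper=[0,0,0,0,0,0,0,0])

```text
time: 4.25
tool_pos: [587.6, 201.9, 133.9]
tcp_rot: [-180.0, -0.0, 161.2]
wrist_force: [0.0, 0.1, 2.1]
grip_width: 0.3
gripper_force: 0.6
```

```bash
python3 - <<'E'
from h import *
c,Q=look('s4');ang(c)
E
```

```text
t 4.3 tcp [587.6 202.  133.8] out -18.35181210606373 across 0.4893588165699523 tip rel z 24.816395717076546 F [-0.4 -0.5  1.8]
angle n 830 [ 48.7  52.4  75.3 100.  119.7] r98 124.04270693968466
```

View pics/s4c.png

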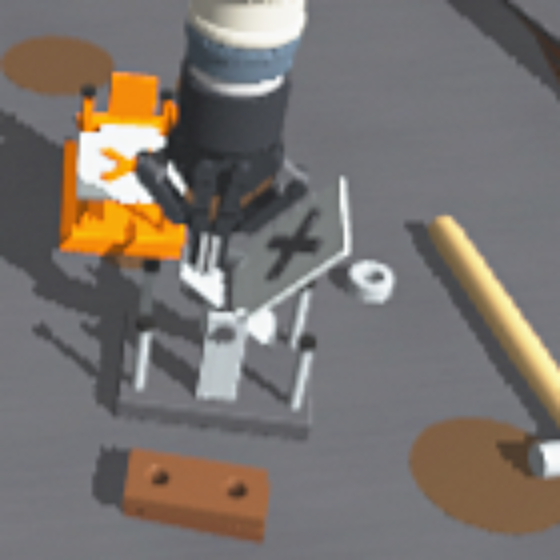

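The paddle stands at about 53° (edge at (345,215) in the crop) and the base has not moved ((120,408)–(310,430), as before). I'll go up, over and behind the paddle.

Request:
arm_command(slide=[[0,0,0.3],[0,0,0.9],[0,0,1.6],[0,0,2.3],[0,0,2.5],[0.2,0.59,2.5],[0.5,1.47,2.5],[0.74,2.18,2.5]], angular=[[0,0,0],[0,0,0],[0,0,0],[0,0,0],[0,0,0],[0,0,0],[0,0,0],[0,0,0]], gripper=[0,0,0,0,0,0,0,0])

```text
time: 5.3
tool_pos: [624.9, 312.5, 258.6]
tcp_rot: [-180.0, -0.1, 161.2]
wrist_force: [0.6, -0.5, 0.6]
grip_width: 0.2
gripper_force: 0.0
```

Request:
arm_command(slide=[[0,0,0],[0,0,0],[0,0,-0.2],[0,0,-0.5],[0,0,-0.9],[0,0,-1.3],[0,0,-1.5],[0,0,-1.5]], angular=[[0,0,0],[0,0,0],[0,0,0],[0,0,0],[0,0,0],[0,0,0],[0,0,0],[0,0,0]], gripper=[0,0,0,0,0,0,0,0])

```text
time: 6.3
tool_pos: [624.5, 310.9, 183.3]
tcp_rot: [-179.9, -0.1, 161.2]
wrist_force: [1.2, 0.2, 0.1]
grip_width: 0.3
gripper_force: 0.0
```

```bash
python3 - <<'E'
from h import *
c,Q=look('s5');ang(c)
E
```

```text
t 6.35 tcp [624.8 311.1 184.2] out 96.98848484201997 across 0.6290640436806783 tip rel z 75.24858502065675 F [-1.   0.2  0.5]
angle n 396 [-6.8 51.5 52.3 53.3 55.4] r98 121.83872866863838
```

View pics/s5c.png

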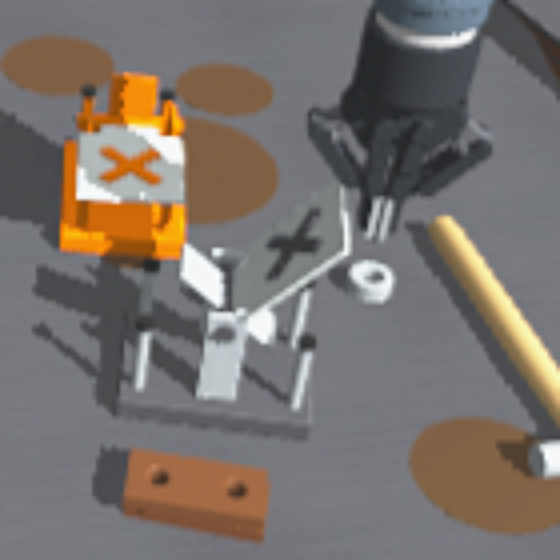

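The fingers are at (380,235) in the crop, outside the paddle edge at (347,230), and the paddle holds at about 52.5°. I'll push on from behind.

Request:
arm_command(slide=[[-0.039,-0.114,0],[-0.084,-0.246,0.04],[-0.129,-0.379,0.1],[-0.174,-0.511,0.16],[-0.219,-0.644,0.24],[-0.264,-0.777,0.3],[-0.309,-0.909,0.36],[-0.335,-0.985,0.4]], angular=[[0,0,0],[0,0,0],[0,0,0],[0,0,0],[0,0,0],[0,0,0],[0,0,0],[0,0,0]], gripper=[0,0,0,0,0,0,0,0])

```text
time: 7.35
tool_pos: [607.8, 261.5, 204.2]
tcp_rot: [-180.0, -0.0, 161.2]
wrist_force: [-0.0, 0.5, -1.3]
grip_width: -0.0
gripper_force: 0.5
```

```bash
python3 - <<'E'
from h import *
c,Q=look('s6');ang(c)
E
```

```text
t 7.4 tcp [607.8 261.3 204.5] out 44.36625257755116 across 0.5848941346754408 tip rel z 95.50129686007406 F [-0.5 -0.3  0.2]
angle n 290 [-175.8   67.7   76.9   77.8   80. ] r98 121.95145713469056
```

Request:
arm_command(slide=[[-0.052,-0.152,0.02],[-0.116,-0.341,0.04],[-0.18,-0.53,0.06],[-0.245,-0.72,0.08],[-0.309,-0.909,0.06],[-0.374,-1.099,0.02],[-0.444,-1.307,-0.04],[-0.515,-1.515,-0.146]], angular=[[0,0,0],[0,0,0],[0,0,0],[0,0,0],[0,0,0],[0,0,0],[0,0,0],[0,0,0]], gripper=[0,0,0,0,0,0,0,0])

```text
time: 8.4
tool_pos: [582.2, 185.6, 196.7]
tcp_rot: [180.0, 0.0, 161.2]
wrist_force: [0.2, -0.8, -0.2]
grip_width: -0.1
gripper_force: 0.4
```

```bash
python3 - <<'E'
from h import *
c,Q=look('s7');ang(c)
E
```

```text
t 8.45 tcp [581.6 184.5 196. ] out -36.77815892149183 across 0.452356935539477 tip rel z 86.97902199171793 F [ 0.5 -0.5 -0.8]
angle n 290 [-174.7  105.   113.6  116.5  118.2] r98 122.53667653650142
```

View pics/s7c.png

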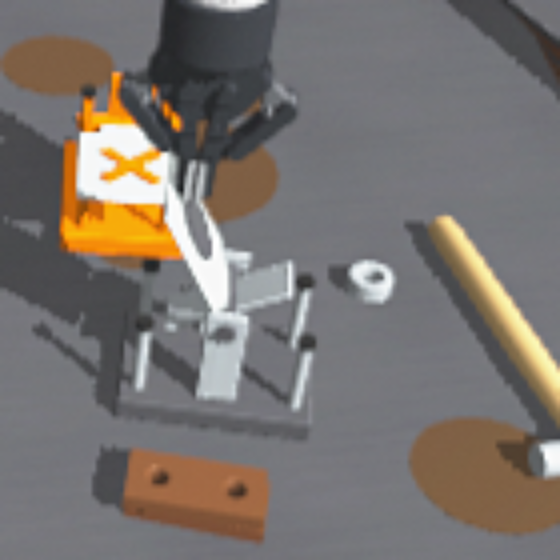

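The paddle is at about 117° with the tips at (195,185) in the crop, on the disc face near the edge. The stand has not moved. I'll carry on over and down.

Request:
arm_command(slide=[[-0.03,-0.09,-0.06],[-0.064,-0.19,-0.13],[-0.135,-0.398,-0.308],[-0.196,-0.576,-0.514],[-0.24,-0.706,-0.714],[-0.277,-0.814,-0.932],[-0.298,-0.877,-1.092],[-0.309,-0.909,-1.19]], angular=[[0,0,0],[0,0,0],[0,0,0],[0,0,0],[0,0,0],[0,0,0],[0,0,0],[0,0,0]], gripper=[0,0,0,0,0,0,0,0])

```text
time: 9.45
tool_pos: [566.7, 140.8, 136.6]
tcp_rot: [-180.0, -0.0, 161.2]
wrist_force: [-0.4, -0.3, 0.2]
grip_width: -0.3
gripper_force: 0.3
```

```bash
python3 - <<'E'
from h import *
c,Q=look('s8');ang(c)
E
```

```text
t 9.5 tcp [566.5 140.7 136.2] out -83.11431295014646 across 0.2980608613133313 tip rel z 27.2424453902471 F [ 0.1 -0.  -0.6]
angle n 576 [ -2.2 125.8 158.5 163.7 165.5] r98 123.6335212676396
```

Request:
arm_command(slide=[[-0.015,-0.045,-0.08],[-0.03,-0.09,-0.16],[-0.045,-0.133,-0.24],[-0.045,-0.133,-0.3],[-0.045,-0.133,-0.36],[-0.045,-0.133,-0.4],[-0.045,-0.133,-0.43],[-0.045,-0.133,-0.44]], angular=[[0,0,0],[0,0,0],[0,0,0],[0,0,0],[0,0,0],[0,0,0],[0,0,0],[0,0,0]], gripper=[0,0,0,0,0,0,0,0])

```text
time: 10.5
tool_pos: [564.6, 134.3, 115.3]
tcp_rot: [-180.0, -0.0, 161.2]
wrist_force: [-0.2, -0.9, 1.1]
grip_width: -0.1
gripper_force: 0.3
```

Request:
arm_command(slide=[[0,0,-0.005],[0,0,-0.01],[0,0,-0.015],[0,0,-0.02],[0,0,-0.02],[0,0,-0.02],[0,0,-0.02],[0,0,-0.02]], angular=[[0,0,0],[0,0,0],[0,0,0],[0,0,0],[0,0,0],[0,0,0],[0,0,0],[0,0,0]], gripper=[0,0,0,0,0,0,0,0])

```text
time: 11.5
tool_pos: [564.6, 134.2, 114.5]
tcp_rot: [180.0, 0.0, 161.2]
wrist_force: [-0.9, -0.6, 4.6]
grip_width: -0.0
gripper_force: 2.3
```

Request:
arm_command(slide=[[0,0,-0.005],[0,0,-0.01],[0,0,-0.015],[0,0,-0.02],[0,0,-0.02],[0,0,-0.02],[0,0,-0.02],[0,0,-0.02]], angular=[[0,0,0],[0,0,0],[0,0,0],[0,0,0],[0,0,0],[0,0,0],[0,0,0],[0,0,0]], gripper=[0,0,0,0,0,0,0,0])

```text
time: 12.5
tool_pos: [564.7, 134.2, 114.3]
tcp_rot: [180.0, 0.1, 161.2]
wrist_force: [-3.7, -0.7, 11.4]
grip_width: 0.3
gripper_force: 6.1
```

The push has met a hard stop: the tip is at z≈95.3, the disc-top height when level. I'll lift straight off and look.

Request:
arm_command(slide=[[0,0,0.05],[0,0,0.2],[0,0,0.6],[0,0,1.2],[0,0,2.0],[0,0,2.7],[0,0,3.0],[0,0,3.0]], angular=[[0,0,0],[0,0,0],[0,0,0],[0,0,0],[0,0,0],[0,0,0],[0,0,0],[0,0,0]], gripper=[0,0,0,0,0,0,0,0])

```text
time: 13.5
tool_pos: [564.9, 134.2, 263.6]
tcp_rot: [180.0, 0.1, 161.2]
wrist_force: [-0.2, -0.1, -0.3]
grip_width: 0.1
gripper_force: 0.0
```

```bash
python3 - <<'E'
from h import *
c,Q=look('s9');P=pts(c);hsv=cv2.cvtColor(c['img'],cv2.COLOR_RGB2HSV)
e=P[...,:2]-HG[:2];a=e@cy;b=e@sx;z=P[...,2]-90
m=(abs(b)<40)&(a<-25)&(a>-112)&(abs(z)<15)
print(m.sum(),np.median(z[m]),'slope',np.polyfit(a[m],z[m],1))
# stand displacement: base front edge pixels compare
c0=dict(np.load('scene0.npz'));d=cv2.absdiff(c0['img'],c['img']).max(2)>40
print('diff in base front/plates region',d[222:265,368:425].sum())
E
```

```text
t 13.55 tcp [564.5 134.2 262.5] out -89.93150523425713 across 0.47743944578681763 tip rel z 153.48137190529667 F [ 0.1  0.5 -0.9]
464 3.7661968389077174 slope [1.77646030e-03 4.08518231e+00]
diff in base front/plates region 0
```

View pics/s9c.png

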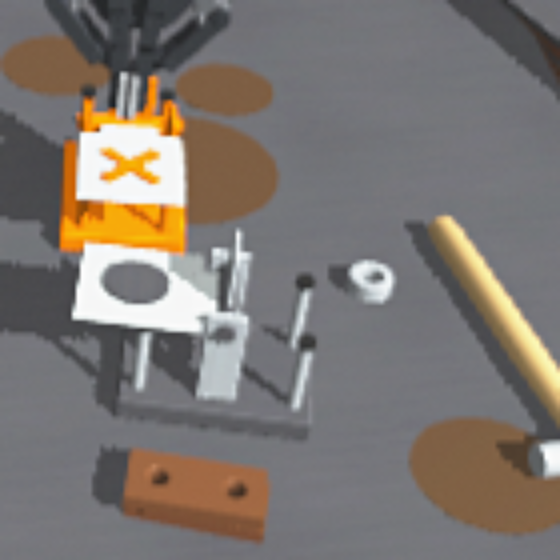

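The round disc is up at (135,282) in the crop. The paddle is level (slope 0.002), the stand and plates have not moved, and the gripper is clear. I'll hand in.

```bash
python3 -c "from cell import manip; print(manip.job_done())"
```

```text
the job is handed in; nothing more can be done
None
```

The paddle on the stand by the drilled plates is flipped to round-disc face up and lies level on its rest posts; its stand and the plates show no movement, and I handed the job in at about 13.6 s.

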